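# Measure the shelf board to its red line with the tape measure

### The job

Take the tape measure off its sloping stand and hook its metal end over the left end of the shelf board, then draw the case back along the board against its spring until the front of the case is level with the red line. Leave it standing there straight along the board, still hooked, and then press its red lock button home so that the length stays set. Leave the other things where they are.

Things in the scene. Friction and masses are not known exactly. Their poses are not given: they have to be found in the camera images.
- tape_center (a point): Centre of the tape measure's yellow and black case, a block 78 long x 44 wide x 66 high (about 0.5 kg with its parts), flat parallel sides. Axes of the case: x out of its nose (where the blade comes out), y across the 44 mm width, z up from its base to its top; this point is 33 mm above its base. At the start the case lies on a sloping stand, nose 35 degrees up, so its z axis leans 35 degrees from vertical.
- mouth (a point): Point at the bottom edge of the case's front face (39 mm ahead of the case centre along the case's x, 33 mm below it).
- hook (a point): The metal hook at the blade's free end: a plate 20 wide, 2.5 thick, that hangs down to 12 mm below the level of the case's base. This point is on the plate's rear face (the face towards the case), 8 mm below the level of the case's base. Blade wound in: the rear face is 6 mm ahead of the case's front face. The blade itself is 20 wide and runs 3 to 5 mm above the level of the case's base.
- blade (a joint): How far the blade is drawn out of the case, m: 0 wound in, at most 0.24. A spring pulls it in with 1.0 to 1.25 N. With the case resting on the board, its own friction holds it against this spring.
- lock (a joint): The lock button's travel, m: 0 up (free), about 0.005 pressed home, when it clamps the blade. It takes about 5 N (4 N of stiff travel, then a firm stop) and stays where it is left.
- lock_top (a point): Centre of the top of the red square lock button, 24 x 24, on top of the case near its nose: 18 mm ahead of the case centre and, when up, 41 mm above it (8 mm proud of the case top). Pressed down along the case's -z.
- board: Light wooden shelf board, 380 long x 110 wide x 30 thick, lying fixed on the worktop. Origin at the centre of its underside; x along its length towards the end at the robot's left, over which the tape is to be hooked; z up.
- board_end (a point): Middle of the top edge at the board's left end (190 mm from the board's centre along its x, 30 mm above the worktop).
- line: Red line 5 mm wide drawn straight across the top of the board, 140 to 210 from the left end. Origin on the middle of the line, on the board's top; x as the board's x.
- stand: Small fixed steel stand, 92 x 56 foot, 70 high with its slope rising at 35 degrees along its x axis; the tape measure lies on the slope with its nose up, its tail against the lip. The slope is 40 wide, narrower than the case. Origin at the centre of the underside.
- notepad: Bystander, to be left alone: brown spiral notepad 148 x 109 x 13 mm. Origin at the centre of its underside.
- mug_b: Bystander, to be left alone: cream mug with a yellow band, 90 x 129 x 94 mm. Origin at the centre of its underside.
- tomato_tin: Bystander, to be left alone: food tin, diameter 58, height 72 mm. Origin at the centre of its underside.
- jam: Bystander, to be left alone: glass jam jar with a grey lid, diameter 61, height 90 mm. Origin at the centre of its underside.
- spice_a: Bystander, to be left alone: spice jar with a red cap, diameter 45, height 106 mm. Origin at the centre of its underside.
- keys: Bystander, to be left alone: bunch of keys 101 x 122 x 8 mm. Origin at the centre of its underside.
- tape: The whole tape measure; origin at the centre of the case's underside, axes as the case's.
Mind the look-alikes: they are no part of the job. Of the things that look like the tape, the middle-sized one is meant.

How it is judged (in metres and radians):
On the way, in this order (a step that is already met when the one before it is completed fails the run):
1. the tape's hook is over the left end of the board and the blade begins to draw out (x of hook in the frame of board between 0.186 and 0.198 m and z of hook in the frame of board below 0.027 m and y of hook in the frame of board between -0.05 and 0.05 m and value of joint blade above 0.008 m), for 0.1 s.
2. the case is drawn back until its front is within 8 mm of the red line, the hook still on the end, the lock not yet pressed (all of step 1 and x of mouth in the frame of line between -0.008 and 0.008 m and value of joint lock below 0.002 m), for 0.2 s.
3. the lock button is pressed home (value of joint lock above 0.004 m), for 0.2 s.
At the end, for the whole second after the job is handed in: The case stands at rest on the board, upright and along it (within 0.15 rad), its front within 8 mm of the red line; the hook is still down over the board's left end, within 8 mm of its face; the lock button is pressed in by more than 4 mm and the blade does not move (all of step 1 and x of mouth in the frame of line between -0.008 and 0.008 m and value of joint lock above 0.004 m and angle between the x axis of tape_center and the x axis of board, either way round below 0.15 rad and angle between tape_center's own z axis and vertical below 0.12 rad and z of tape_center in the frame of board between 0.058 and 0.068 m and linear speed of tape below 0.01 m/s and velocity of joint blade between -0.002 and 0.002 m/s); the robot touches nothing.
It fails at once if one of the bystanders (notepad, mug, tin, jam jar, spice jar, keys) is pushed more than 25 mm from its place (distance of any of notepad, mug_b, tomato_tin, jam, spice_a, keys from where it was at the start of the episode above 0.025 m).
It also fails if it takes over 51 s, if anything falls off the work surface, if the arm or the gripper's body presses on something with over 40 N, if the wrist force passes 120 N, or if a joint passes its speed limit or range.

### The arm

A 7-joint arm with a two-finger parallel gripper is mounted at the origin on a cart in front of the work surface, level with it; the furniture and walls round the work are solid. World frame = base frame: x ahead of the robot, y to its left, z up, the work surface at z = 0. Lengths are in m, angles in degrees, forces in N, time in s.
With the tool pointing down it reaches from about 0.4 to 0.85 m from the base axis. Payload 4.5 kg.
Tool frame: the origin (TCP) lies at the very end of the fingers, on their centre line; the grasp point (between the pads) lies 19 mm behind it; z points along the fingers, y is the line along which they close (so a half turn about z gives the same grasp; the last joint's range is limited). The gripper opens to 88 mm and grips with 3 to 60 N. Pads are 18 mm wide; open, the fingers measure 123 mm over their backs; the gripper's body (75 mm by 187 mm) begins 45 mm behind the grasp point.
Start: joints at [70.119, 39.483, -11.15, 89.685, 9.013, 51.709, -12.324], TCP at [0.232, -0.58, 0.239] pointing down, gripper open.
Joint ranges: [-172.22, 172.22], [-26.19, 119.32], [-84.43, 86.54], [7.71, 146.69], [-57.33, 237.33], [2.42, 119.75], [-152.13, 152.13]. Speed limits (degrees/s): [147.25, 147.25, 180, 180, 180, 180, 180].

### API

Orientations are given as a 3x3 rotation matrix whose columns are the frame's x, y, z axes.
In Python, from plant import r gives the robot as it stands.
- The arm moves only by the tool send_rows, never from a script. Its argument "deltas" is a list of rows, each an object of numbers: "dx", "dy", "dz": the shift along the world's x, y, z in m; "twist": the turn about the world's z in degrees. A call has 1 to 10 rows; each row shifts and turns the commanded pose from where the row before left it; what a row does not reach is not made up. A row lasts 1/10 s, in which the tool goes at most 50 mm and 8.59 degrees, less where a joint would pass 70% of its speed; a pose out of reach is approached as far as the arm can. A call is refused whole if a number of a shift passes 0.05 or a number of a turn 8.59, either way. A call with a gripper value outside its range is refused whole. "gripper" is the closure in counts, from 0 (fully open) to 255 (shut), set as the call begins (left out, the last holds). The fingers move at their own pace and stop on an object; the grip force is fixed at half the most. Time passes only in rows, so rows that do not move let the fingers close. It gives the time, the measured TCP pose, the force, the opening and the grip force at its end, in the units of the state.
- r.get_state(): the state, without advancing time (a new reading comes with each control period).
- r.snapshot(name): name is "scene" or "top" or "wrist"; returns the picture (384x512x3 uint8, red, green, blue); there is no depth.
- r.camera_model(name): a dict with "fovy" (degrees; the focal length in pixels is half the picture's height over the tangent of half this angle, whatever the lens; pixels are square), "cx", "cy" (the principal point, pixels), "dist_coeffs" ([k1, k2, p1, p2, k3] as OpenCV has them; the pictures are not rectified), "R" (3x3) and "t" (3): a world point X has camera coordinates R X + t. Camera axes: x right, y down, z forward; pixel columns grow to the right and rows downward; lengths in m; the calibration is good to about 2 mm. A picture is of the moment at which its call begins: read the wrist's pose just before it. camera_model takes no time and is no camera call; for the wrist camera it gives the pose at the moment of the call.
- r.job_done(): hands the job in; it is judged then, once.
The state is a dict: "t": time; "joint_pos": joint angles; "joint_vel": joint speeds; "tau": joint torques, N m; "tcp_pos": TCP position; "tcp_rot": TCP orientation; "ft_force": force on the tool from outside, world axes, zero at the start; "torque": the same for the moment, N m; "grip_width": opening from 0.0 (shut) to 1.0 (fully open); "grasp_force": force on a finger pad.
Only numpy, scipy, OpenCV 4.12 (cv2) and the standard library are available. Lean on these libraries where they do the work, as an engineer would, in place of code of your own. Each camera call takes 0.05 s, during which the arm holds its last target. There are 200 camera calls.

## Working session

There is one attempt and no reset: what is moved stays moved. The work goes in short steps, Python scripts to look and compute and a tool call to move; the robot and the scene stay as the last step left them, time stands still between calls to the robot, and variables do not carry over. Pictures are saved under pics/ and viewed, at most 12 in all, crops included, and the job is handed in when it is done.

Besides the shell and the picture viewer there is one more tool, called after "Emit:" in YAML: its name, and indented under it one key for each argument. send_rows: Moves the arm, as the interface text tells. Its arguments: {"type":"object","properties":{"deltas":{"type":"array","items":{"type":"object","properties":{"dx":{"type":"number"},"dy":{"type":"number"},"dz":{"type":"number"},"twist":{"type":"number"}}}},"gripper":{"type":"number"}},"required":["deltas"]}

```bash
mkdir -p pics; cat > h.py <<'E'
import numpy as np,cv2
from plant import r
def snap(n,f):
    m=r.camera_model(n); im=np.array(r.snapshot(n)); cv2.imwrite('pics/'+f,im[:,:,::-1]); return im,m
def K(m):
    f=192/np.tan(np.radians(m['fovy'])/2); return np.array([[f,0,m['cx']],[0,f,m['cy']],[0,0,1.]])
def ray(m,px):
    p=cv2.undistortPoints(np.array(px,float).reshape(-1,1,2),K(m),np.array(m['dist_coeffs'],float)).reshape(-1,2)
    R=np.array(m['R']);t=np.array(m['t']); d=np.c_[p,np.ones(len(p))]@R
    return -R.T@t,d
def plane(m,px,z):
    c,d=ray(m,px); return c+d*((z-c[2])/d[:,2])[:,None]
def proj(m,X):
    R=np.array(m['R']);return cv2.projectPoints(np.array(X,float).reshape(-1,1,3),cv2.Rodrigues(R)[0],np.array(m['t'],float),K(m),np.array(m['dist_coeffs'],float))[0].reshape(-1,2)
E
python3 - <<'E'
from h import *
a,m=snap('top','top0.png');b,n=snap('scene','scene0.png')
for q in(m,n):print(-np.array(q['R']).T@q['t'],q['fovy'],np.array(q['R'])[2])
print(r.get_state())
E
```

```text
[ 0.34249841 -0.0995535   1.42396559] 54.43691123006212 [ 0.14865498 -0.0051326  -0.9888758 ]
[0.02609659 0.97869225 1.4951834 ] 42.19792180369658 [ 0.2920867  -0.58452776 -0.75697599]
{'t': 0.1, 'joint_pos': array([ 70.11758996,  39.52609434, -11.14473685,  89.73465845,
         9.01278716,  51.70999334, -12.32359655]), 'joint_vel': array([ 0.01174502, -0.13023225, -0.0176788 , -0.22860742, -0.0265278 ,
        0.03722453,  0.04172177]), 'tau': array([-3.52036179e-03, -5.28498244e+01, -1.27179433e+00, -1.53837222e+01,
       -5.26128849e-02,  1.94340952e-03,  3.52704114e-05]), 'tcp_pos': array([ 0.23205708, -0.57975399,  0.2380347 ]), 'tcp_rot': array([[ 9.28334451e-01,  3.71745440e-01, -6.89532638e-04],
       [ 3.71746059e-01, -9.28333416e-01,  1.39142897e-03],
       [-1.22858813e-04, -1.54804249e-03, -9.99998794e-01]]), 'ft_force': array([0.11026183, 0.33179577, 0.76945367]), 'torque': array([-0.02109247,  0.03956547,  0.02815528]), 'grasp_force': 0.0, 'grip_width': 1.001419413861692}
```

View pics/top0.png

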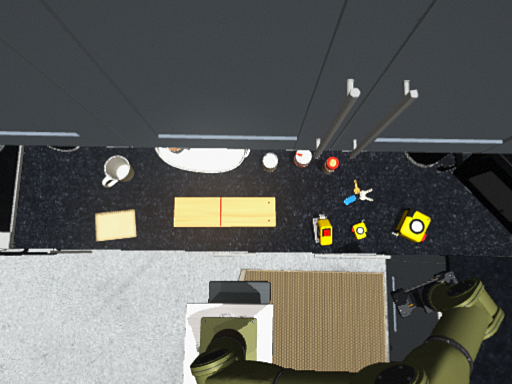

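View pics/scene0.png

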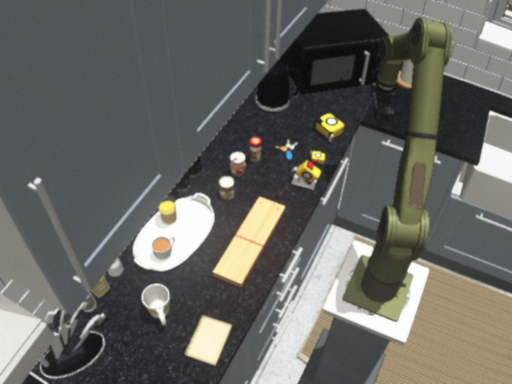

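Top view: the yellow look-alikes are (323,231), the one with a red button on a stand; (360,230), small; and (415,226), large. I choose (323,231), which is middle-sized and on the stand. The board is at (225,212), with its line at (220,212). I'll check the choice in a close crop and measure the board and case.

```bash
python3 - <<'E'
from h import *
a=cv2.imread('pics/top0.png');b=cv2.imread('pics/scene0.png')
c=np.hstack([cv2.resize(a[205:255,300:375],None,fx=5,fy=5,interpolation=3),cv2.resize(b[145:195,280:335],None,fx=5,fy=5,interpolation=3)])
cv2.imwrite('pics/crop1.png',c)
m=r.camera_model('top');n=r.camera_model('scene')
for im,q,nm in((a,m,'top'),(b,n,'scene')):
    h=cv2.cvtColor(im,cv2.COLOR_BGR2HSV)
    y=cv2.inRange(h,(10,60,120),(30,200,255))
    for ct in cv2.findContours(y,0,2)[0]:
        if cv2.contourArea(ct)>800:
            bx=cv2.boxPoints(cv2.minAreaRect(ct)); P=plane(q,bx,.03); print(nm,cv2.contourArea(ct),bx.tolist(),P.round(4).tolist(),np.linalg.norm(P-np.roll(P,1,0),axis=1))
    rd=cv2.inRange(h,(0,140,90),(6,255,255))|cv2.inRange(h,(172,140,90),(180,255,255))
    for ct in cv2.findContours(rd,0,2)[0]:
        if cv2.contourArea(ct)>3: print(nm,'red',cv2.contourArea(ct),cv2.minAreaRect(ct),plane(q,[cv2.minAreaRect(ct)[0]],.03).round(4))
E
```

```text
top 10904.0 [[239.31964111328125, 369.1409606933594], [241.008056640625, 269.5255432128906], [386.50860595703125, 271.9916687011719], [384.8201904296875, 371.6070861816406]] [[-0.0683, -0.0457, 0.03], [0.2753, -0.0436, 0.03], [0.275, -0.5769, 0.03], [-0.0688, -0.558, 0.03]] [0.51228372 0.34359419 0.53332687 0.34427552]
top 1066.0 [[93.10214233398438, 212.95335388183594], [133.8839874267578, 208.58387756347656], [136.8839874267578, 236.58387756347656], [96.10214233398438, 240.95335388183594]] [[0.4744, 0.5121, 0.03], [0.4932, 0.3621, 0.03], [0.3893, 0.3442, 0.03], [0.371, 0.4926, 0.03]] [0.10514948 0.15121525 0.10543689 0.14956852]
top 2880.5 [[173.0, 197.0], [275.0, 197.0], [275.0, 226.0], [173.0, 226.0]] [[0.5394, 0.2185, 0.03], [0.5458, -0.1656, 0.03], [0.4365, -0.1666, 0.03], [0.4304, 0.213, 0.03]] [0.10908499 0.38411722 0.10932126 0.37966624]
top red 11.0 ((423.800048828125, 237.4000244140625), (1.7888542413711548, 8.9442720413208), 26.56505012512207) [[ 0.4034 -0.7199  0.03  ]]
top red 29.5 ((326.0, 232.0), (6.0, 6.0), 90.0) [[ 0.4173 -0.3568  0.03  ]]
top red 119.0 ((332.0, 162
[... 418 characters left out ...]
], [511.0, 383.0], [375.0, 383.0]] [[0.047, -0.0832, 0.03], [-0.4416, -0.3127, 0.03], [-0.535, 0.1795, 0.03], [-0.1002, 0.3496, 0.03]] [0.45720578 0.53981546 0.5010182  0.46690724]
scene 2734.0 [[211.15386962890625, 272.23077392578125], [258.0461730957031, 190.1692657470703], [286.2615661621094, 206.2923583984375], [239.3692626953125, 288.3538818359375]] [[0.5416, 0.2214, 0.03], [0.5632, -0.1898, 0.03], [0.4313, -0.1654, 0.03], [0.4257, 0.2336, 0.03]] [0.11647377 0.41173918 0.13410314 0.39902229]
scene red 28.5 ((311.5, 162.5), (5.800000190734863, 9.399999618530273), 36.869895935058594) [[ 0.433  -0.4277  0.03  ]]
scene red 79.5 ((255.5, 141.5), (9.0, 11.0), 90.0) [[ 0.6949 -0.4345  0.03  ]]
```

View pics/crop1.png

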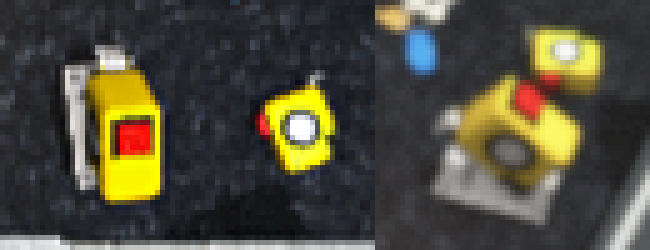

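The crop confirms it: the red-buttoned case at top (323,231) sits on the grey stand, with its nose (hook) towards image-up (world +x). The small one at (360,230) is a separate look-alike. I'll move over it for a wrist view.

Emit:
send_rows:
  deltas:
    - {"dx": 0.015,"dy": 0.025,"dz": 0.01,"twist": -3}
    - {"dx": 0.025,"dy": 0.035,"dz": 0.01,"twist": -3.8}
    - {"dx": 0.025,"dy": 0.035,"dz": 0.01,"twist": -3.8}
    - {"dx": 0.025,"dy": 0.035,"dz": 0.01,"twist": -3.8}
    - {"dx": 0.025,"dy": 0.035,"dz": 0.01,"twist": -3.8}
    - {"dx": 0.025,"dy": 0.035,"dz": 0.01,"twist": -3.8}
    - {"dx": 0.01,"dy": 0.01,"dz": 0}
    - {"dx": 0}
    - {"dx": 0}
  gripper: 0

```text
invalid input
```

```bash
python3 - <<'E'
from h import *
s=r.get_state();print(s['t'],s['tcp_pos'],s['tcp_rot'],s['joint_pos'])
a,m=snap('wrist','w1.png');print(m)
mt=r.camera_model('top');ms=r.camera_model('scene')
c1,d1=ray(mt,[[326,232]]);c2,d2=ray(ms,[[311.5,162.5]])
A=np.c_[d1[0],-d2[0]];x=np.linalg.lstsq(A,c2-c1,rcond=None)[0];print(c1+d1[0]*x[0],c2+d2[0]*x[1])
E
```

```text
0.1 [ 0.23205708 -0.57975399  0.2380347 ] [[ 9.28334451e-01  3.71745440e-01 -6.89532638e-04]
 [ 3.71746059e-01 -9.28333416e-01  1.39142897e-03]
 [-1.22858813e-04 -1.54804249e-03 -9.99998794e-01]] [ 70.11758996  39.52609434 -11.14473685  89.73465845   9.01278716
  51.70999334 -12.32359655]
{'fovy': 68.4910988644673, 'cx': 258.2715042616495, 'cy': 186.639825727078, 'dist_coeffs': array([-0.03504496,  0.        ,  0.        ,  0.        ,  0.        ]), 'R': array([[ 0.37098486, -0.92863392, -0.00304434],
       [-0.88891525, -0.35606219,  0.28818292],
       [-0.26870041, -0.10420534, -0.95757054]]), 't': array([-0.62422075, -0.04008413,  0.3915842 ])}
[ 0.41249225 -0.34020512  0.11979457] [ 0.40807707 -0.34148103  0.11979304]
```

View pics/w1.png

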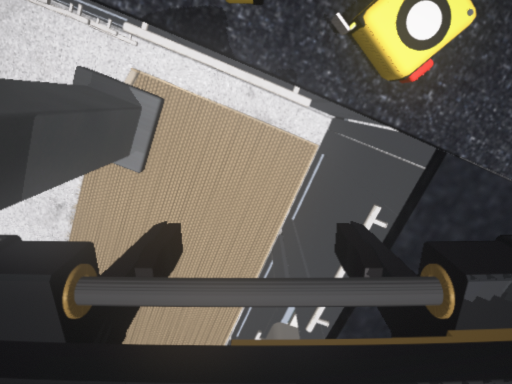

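The first move was refused, probably because some rows had missing keys. The picture was therefore from the start pose: the large look-alike is at (415,25) and the target is out of view. I'm resending with all the keys.

Emit:
send_rows:
  deltas:
    - {"dx": 0.015,"dy": 0.025,"dz": 0.01,"twist": -3.0}
    - {"dx": 0.025,"dy": 0.04,"dz": 0.01,"twist": -3.8}
    - {"dx": 0.025,"dy": 0.04,"dz": 0.01,"twist": -3.8}
    - {"dx": 0.025,"dy": 0.04,"dz": 0.01,"twist": -3.8}
    - {"dx": 0.025,"dy": 0.04,"dz": 0.01,"twist": -3.8}
    - {"dx": 0.025,"dy": 0.04,"dz": 0.01,"twist": -3.8}
    - {"dx": 0.01,"dy": 0.015,"dz": 0.0,"twist": 0.0}
    - {"dx": 0.0,"dy": 0.0,"dz": 0.0,"twist": 0.0}
  gripper: 0

```text
t: 0.95
tcp_pos: [0.3846, -0.337, 0.299]
tcp_rot: [[1.0, 0.004, 0.001], [0.004, -1.0, 0.001], [0.001, -0.001, -1.0]]
ft_force: [0.5, -0.7, 0.1]
grip_width: 1.0
grasp_force: 0.0
```

```bash
python3 - <<'E'
from h import *
a,m=snap('wrist','w2.png');b=cv2.imread('pics/w2.png')
s=r.get_state();print(s['tcp_pos'],s['joint_pos'])
h=cv2.cvtColor(b,cv2.COLOR_BGR2HSV)
rd=cv2.inRange(h,(0,140,90),(6,255,255))|cv2.inRange(h,(172,140,90),(180,255,255))
for ct in cv2.findContours(rd,0,2)[0]:
    if cv2.contourArea(ct)>100:
        q=cv2.minAreaRect(ct);M=cv2.moments(ct);c=[M['m10']/M['m00'],M['m01']/M['m00']]
        print(cv2.contourArea(ct),q,c,plane(m,[c],.12),plane(m,cv2.boxPoints(q),.12))
E
```

```text
[ 0.38277377 -0.3393863   0.2987117 ] [ 39.62766049  26.37463013  -4.94030092 104.66912206   2.91040288
  49.09017477 -56.71431315]
296.5 ((263.26153564453125, 142.59231567382812), (17.116792678833008, 19.72152328491211), 82.87498474121094) [263.24227093872963, 142.45980888139403] [[ 0.41424072 -0.34277111  0.12      ]] [[ 0.42235905 -0.33031298  0.12      ]
 [ 0.42521084 -0.35266662  0.12      ]
 [ 0.40570735 -0.35545465  0.12      ]
 [ 0.40275865 -0.33273267  0.12      ]]
```

View pics/w2.png

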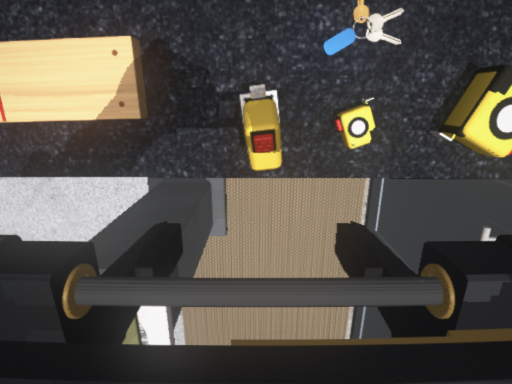

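The target, at (263,142), is between the fingers. Its button rectangle is turned about 7°, its hook is at (257,90), and the board's near (right) end is at (145,80). I'll descend for a second view to triangulate.

Emit:
send_rows:
  deltas:
    - {"dx": 0.0,"dy": -0.003,"dz": -0.02,"twist": 3.0}
    - {"dx": 0.0,"dy": -0.002,"dz": -0.03,"twist": 4.0}
    - {"dx": 0.0,"dy": 0.0,"dz": -0.03,"twist": 0.0}
    - {"dx": 0.0,"dy": 0.0,"dz": -0.02,"twist": 0.0}
    - {"dx": 0.0,"dy": 0.0,"dz": 0.0,"twist": 0.0}
    - {"dx": 0.0,"dy": 0.0,"dz": 0.0,"twist": 0.0}

```text
t: 1.6
tcp_pos: [0.3813, -0.3467, 0.1987]
tcp_rot: [[0.993, 0.116, -0.001], [0.116, -0.993, -0.0], [-0.001, 0.0, -1.0]]
ft_force: [-0.3, -0.3, -0.2]
grip_width: 1.0
grasp_force: 0.0
```

```bash
python3 - <<'E'
from h import *
a,m=snap('wrist','w3.png');b=cv2.imread('pics/w3.png')
s=r.get_state();print(s['tcp_pos'],s['tcp_rot'][:,1]);print('cam',-np.array(m['R']).T@m['t'])
h=cv2.cvtColor(b,cv2.COLOR_BGR2HSV)
rd=cv2.inRange(h,(0,140,90),(6,255,255))|cv2.inRange(h,(172,140,90),(180,255,255))
for ct in cv2.findContours(rd,0,2)[0]:
    if cv2.contourArea(ct)>200:
        q=cv2.minAreaRect(ct);P=plane(m,cv2.boxPoints(q),.12);print(q,P,np.linalg.norm(P-np.roll(P,1,0),axis=1))
cv2.imwrite('pics/w3c.png',cv2.resize(b[0:240,130:400],None,fx=2.2,fy=2.2,interpolation=2))
E
```

```text
[ 0.38200058 -0.34668094  0.19939419] [ 0.11682797 -0.9931513   0.00131143]
cam [ 0.45527863 -0.33884954  0.34527122]
((258.0, 154.0), (24.0, 28.0), 90.0) [[ 0.42320227 -0.33085928  0.12      ]
 [ 0.42578225 -0.35302757  0.12      ]
 [ 0.40638154 -0.35555236  0.12      ]
 [ 0.40373592 -0.33284122  0.12      ]] [0.01956699 0.02231792 0.0195643  0.02286472]
```

View pics/w3c.png

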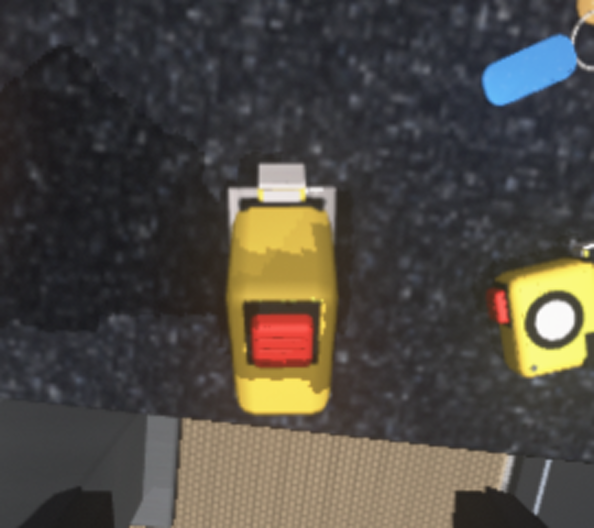

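The crop shows the case square to the image, with its centre line at crop x≈282, so yaw ≈6.7°. The button is at (283,340) and the hook at (282,185). Its height is still uncertain (0.11–0.12), so I'll take another view from ahead.

Emit:
send_rows:
  deltas:
    - {"dx": 0.02,"dy": 0.002,"dz": 0.0,"twist": 0.0}
    - {"dx": 0.02,"dy": 0.003,"dz": 0.0,"twist": 0.0}
    - {"dx": 0.0,"dy": 0.0,"dz": 0.0,"twist": 0.0}
    - {"dx": 0.0,"dy": 0.0,"dz": 0.0,"twist": 0.0}

```text
t: 2.05
tcp_pos: [0.4221, -0.3408, 0.1996]
tcp_rot: [[0.993, 0.119, 0.001], [0.119, -0.993, -0.001], [0.0, 0.001, -1.0]]
ft_force: [0.2, 0.2, -0.1]
grip_width: 1.0
grasp_force: 0.0
```

```bash
python3 - <<'E'
from h import *
a,m=snap('wrist','w4.png')
s=r.get_state();print(s['tcp_pos'],'cam',-np.array(m['R']).T@m['t'])
R=np.array(m['R'])
for f in('w3','w4'):
    b=cv2.imread(f'pics/{f}.png');h=cv2.cvtColor(b,cv2.COLOR_BGR2HSV)
    rd=cv2.inRange(h,(0,140,60),(6,255,255))|cv2.inRange(h,(172,140,60),(180,255,255))
    ye=cv2.inRange(h,(18,120,60),(36,255,255))
    for n,k,lo in(('red',rd,250),('yel',ye,1500)):
        for ct in cv2.findContours(k,0,2)[0]:
            x=cv2.boundingRect(ct)
            if cv2.contourArea(ct)>lo and 200<x[0]+x[2]/2<300: print(f,n,cv2.contourArea(ct),x)
    col=b[60:200,258];print(f,[(60+i,*map(int,c)) for i,c in enumerate(col)][::2])
E
```

```text
[ 0.4212941  -0.34088607  0.19936734] cam [ 0.49581989 -0.33264574  0.34625233]
w3 red 611.5 (244, 142, 29, 25)
w3 yel 4247.0 (232, 94, 52, 95)
w3 [(60, 73, 69, 68), (62, 61, 58, 58), (64, 58, 55, 56), (66, 59, 56, 57), (68, 59, 56, 57), (70, 55, 54, 56), (72, 57, 55, 57), (74, 125, 125, 130), (76, 185, 187, 194), (78, 181, 182, 191), (80, 182, 184, 192), (82, 183, 184, 192), (84, 229, 231, 236), (86, 187, 213, 225), (88, 229, 231, 236), (90, 226, 227, 233), (92, 81, 84, 90), (94, 66, 145, 173), (96, 80, 193, 226), (98, 81, 194, 227), (100, 81, 195, 228), (102, 82, 197, 229), (104, 82, 197, 229), (106, 82, 198, 230), (108, 81, 197, 229), (110, 82, 198, 230), (112, 80, 193, 226), (114, 68, 163, 195), (116, 61, 146, 175), (118, 61, 147, 176), (120, 61, 147, 176), (122, 60, 147, 176), (124, 61, 148, 178), (126, 61, 148, 178), (128, 64, 155, 185), (130, 72, 167, 199), (132, 77, 177, 210), (134, 83, 187, 220), (136, 70, 155, 171), (138, 45, 61, 71), (140, 43, 55, 67), (142, 43, 55, 102), (144, 48, 60, 200), (146, 51, 63, 212), (148, 77, 88, 246), (150, 75, 85, 248), (152, 58, 69, 234), (1
[... 1228 characters left out ...]
, 218, 220, 225), (134, 214, 215, 222), (136, 64, 67, 72), (138, 69, 161, 193), (140, 76, 183, 219), (142, 77, 185, 220), (144, 77, 185, 220), (146, 77, 187, 221), (148, 78, 188, 221), (150, 78, 188, 223), (152, 78, 189, 223), (154, 79, 190, 224), (156, 65, 158, 189), (158, 60, 146, 175), (160, 60, 146, 175), (162, 61, 147, 176), (164, 61, 147, 176), (166, 61, 148, 177), (168, 61, 148, 178), (170, 61, 148, 179), (172, 61, 149, 179), (174, 61, 150, 179), (176, 66, 159, 190), (178, 73, 170, 203), (180, 78, 180, 214), (182, 84, 190, 220), (184, 57, 116, 123), (186, 44, 56, 68), (188, 44, 55, 75), (190, 48, 60, 187), (192, 51, 62, 208), (194, 67, 78, 237), (196, 85, 96, 249), (198, 61, 72, 236)]
```

```bash
python3 - <<'E'
from h import *
m4=r.camera_model('wrist');R=np.array(m4['R']);c4=-R.T@m4['t'];c3=np.array([.45527863,-.33884954,.34527122])
d=lambda v:(lambda c:np.r_[c])(ray(m4,[[258.4,v]])[1][0])
x=np.array([.993,.118,0])
for n,a,b in(('mouthedge',93.7,137.7),('hooktop',73.5,117.3),('blacksq front',136.8,184.2),('red front',142.6,189.3),('red rear',166.5,209),('tail top',188,225)):
    da,db=d(a),d(b)
    s=np.linalg.lstsq(np.c_[da,-db],c4-c3,rcond=None)[0]
    print(n,c3+da*s[0],c4+db*s[1])
E
```

```text
mouthedge [ 0.46240816 -0.33799266  0.07352903] [ 0.46225867 -0.33672544  0.0735291 ]
hooktop [ 0.48078957 -0.33582367  0.06196536] [ 0.48064007 -0.33455634  0.06196544]
blacksq front [ 0.4281127  -0.34204077  0.11445255] [ 0.42796323 -0.34077375  0.11445262]
red front [ 0.42332468 -0.34260556  0.11364321] [ 0.42317521 -0.34133856  0.11364329]
red rear [ 0.4008989  -0.34525049  0.10240792] [ 0.40074944 -0.34398359  0.10240799]
tail top [ 0.37373033 -0.34845421  0.0778108 ] [ 0.37358087 -0.34718739  0.07781088]
```

Case centre ≈ (0.418, −0.342, 0.070). These values agree with the stand's size and with the 35° geometry. I'll grasp slightly above and ahead of the centre, TCP z 0.066.

Emit:
send_rows:
  deltas:
    - {"dx": 0.001,"dy": -0.001,"dz": -0.02,"twist": 0.0}
    - {"dx": 0.0,"dy": 0.0,"dz": -0.04,"twist": 0.0}
    - {"dx": 0.0,"dy": 0.0,"dz": -0.035,"twist": 0.0}
    - {"dx": 0.0,"dy": 0.0,"dz": -0.025,"twist": 0.0}
    - {"dx": 0.0,"dy": 0.0,"dz": -0.013,"twist": 0.0}
    - {"dx": 0.0,"dy": 0.0,"dz": 0.0,"twist": 0.0}
    - {"dx": 0.0,"dy": 0.0,"dz": 0.0,"twist": 0.0}

```text
t: 2.8
tcp_pos: [0.4233, -0.3419, 0.0666]
tcp_rot: [[0.993, 0.118, 0.001], [0.118, -0.993, -0.001], [0.001, 0.001, -1.0]]
ft_force: [-0.0, 0.7, 1.0]
grip_width: 1.001
grasp_force: 0.0
```

Emit:
send_rows:
  deltas:
    - {"dx": 0.0,"dy": 0.0,"dz": 0.0,"twist": 0.0}
    - {"dx": 0.0,"dy": 0.0,"dz": 0.0,"twist": 0.0}
    - {"dx": 0.0,"dy": 0.0,"dz": 0.0,"twist": 0.0}
    - {"dx": 0.0,"dy": 0.0,"dz": 0.0,"twist": 0.0}
    - {"dx": 0.0,"dy": 0.0,"dz": 0.0,"twist": 0.0}
    - {"dx": 0.0,"dy": 0.0,"dz": 0.0,"twist": 0.0}
    - {"dx": 0.0,"dy": 0.0,"dz": 0.0,"twist": 0.0}
    - {"dx": 0.0,"dy": 0.0,"dz": 0.0,"twist": 0.0}
  gripper: 255

```text
t: 3.6
tcp_pos: [0.4234, -0.3414, 0.0658]
tcp_rot: [[0.993, 0.119, 0.0], [0.119, -0.993, -0.0], [0.0, 0.0, -1.0]]
ft_force: [-0.4, -0.4, 1.9]
grip_width: 0.498
grasp_force: 30.0
```

Grasped: opening ×88 = 43.8 mm and 30 N. Next I'll lift and carry it over the board, turning it.

Emit:
send_rows:
  deltas:
    - {"dx": 0.0,"dy": 0.0,"dz": 0.02,"twist": 0.0}
    - {"dx": 0.0,"dy": 0.0,"dz": 0.04,"twist": 0.0}
    - {"dx": 0.0,"dy": 0.0,"dz": 0.04,"twist": 0.0}
    - {"dx": 0.0,"dy": 0.01,"dz": 0.04,"twist": 0.0}

```text
t: 4.0
tcp_pos: [0.4219, -0.332, 0.206]
tcp_rot: [[0.993, 0.117, -0.002], [0.117, -0.993, 0.0], [-0.002, -0.001, -1.0]]
ft_force: [0.8, -1.3, -6.5]
grip_width: 0.494
grasp_force: 30.0
```

Emit:
send_rows:
  deltas:
    - {"dx": 0.006,"dy": 0.03,"dz": 0.0,"twist": 8.0}
    - {"dx": 0.007,"dy": 0.045,"dz": 0.0,"twist": 8.5}
    - {"dx": 0.007,"dy": 0.045,"dz": 0.0,"twist": 8.5}
    - {"dx": 0.007,"dy": 0.045,"dz": 0.0,"twist": 8.5}
    - {"dx": 0.007,"dy": 0.045,"dz": 0.0,"twist": 8.5}
    - {"dx": 0.007,"dy": 0.045,"dz": 0.0,"twist": 8.5}
    - {"dx": 0.007,"dy": 0.045,"dz": 0.0,"twist": 8.5}
    - {"dx": 0.007,"dy": 0.045,"dz": 0.0,"twist": 8.5}
    - {"dx": 0.006,"dy": 0.045,"dz": 0.0,"twist": 8.5}
    - {"dx": 0.004,"dy": 0.035,"dz": 0.0,"twist": 8.0}

```text
t: 5.0
tcp_pos: [0.4874, 0.0968, 0.205]
tcp_rot: [[-0.023, 1.0, -0.002], [1.0, 0.023, 0.001], [0.001, -0.002, -1.0]]
ft_force: [1.1, 0.3, -5.7]
grip_width: 0.496
grasp_force: 30.0
```

Emit:
send_rows:
  deltas:
    - {"dx": 0.0,"dy": 0.02,"dz": 0.0,"twist": 0.0}
    - {"dx": 0.0,"dy": 0.0,"dz": 0.0,"twist": 0.0}
    - {"dx": 0.0,"dy": 0.0,"dz": 0.0,"twist": 0.0}
    - {"dx": 0.0,"dy": 0.0,"dz": 0.0,"twist": 0.0}

```text
t: 5.4
tcp_pos: [0.4875, 0.1118, 0.205]
tcp_rot: [[-0.012, 1.0, -0.002], [1.0, 0.012, -0.002], [-0.002, -0.002, -1.0]]
ft_force: [0.9, -0.6, -5.8]
grip_width: 0.497
grasp_force: 30.0
```

```bash
python3 - <<'E'
from h import *
s=r.get_state();print(s['tcp_pos'],s['tcp_rot'],s['joint_pos'])
a,m=snap('wrist','w5.png');print('cam',-np.array(m['R']).T@m['t'])
E
```

```text
[0.48753625 0.11176299 0.20497341] [[-0.01226096  0.99992242 -0.00219726]
 [ 0.99992251  0.01225617 -0.00218144]
 [-0.00215434 -0.00222383 -0.99999521]] [ -2.03723256  34.78883586 -25.72892926 112.4435404   23.763128
  38.12323588 -42.07304636]
cam [0.48687758 0.18565375 0.3514528 ]
```

View pics/w5.png

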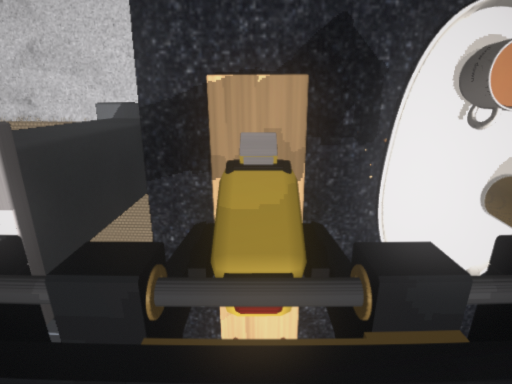

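The wrist view shows the case held nose-up with its hook at (258,140), and the board's left end at row ~74, columns 208–307. I'll measure the end edge, the side edges and the line.

```bash
python3 - <<'E'
from h import *
m=r.camera_model('wrist');b=cv2.imread('pics/w5.png');h=cv2.cvtColor(b,cv2.COLOR_BGR2HSV)
w=cv2.inRange(h,(5,50,60),(30,255,255))
L=[];Rr=[];T=[]
for y in range(85,150,5):
    x=np.where(w[y,180:340])[0]+180; L.append((x.min()-.5,y));Rr.append((x.max()+.5,y))
for x in range(215,302,6):
    y=np.where(w[50:120,x])[0]+50; T.append((x,y.min()-.5))
for n,q in(('L',L),('R',Rr),('T',T)):
    P=plane(m,q,.03);v=cv2.fitLine(P[:,:2].astype(np.float32),cv2.DIST_HUBER,0,.01,.01).ravel();print(n,v,P[:,:2].min(0),P[:,:2].max(0))
# tape features at current pose
c,d=ray(m,[[258.5,v] for v in(132,160)]);print(c,d)
# line from top & scene
for n,f in(('top','top0'),('scene','scene0')):
    mm=r.camera_model(n);im=cv2.imread(f'pics/{f}.png').astype(float)
    red=im[:,:,2]-im[:,:,1]
    P=[]
    if n=='top':
        for y in range(199,225,2):
            s=np.clip(red[y,205:236]-np.median(red[y,205:236])-20,0,None); P.append(((s*np.arange(205,236)).sum()/s.sum(),y))
        e=[]
        for y in range(201,224,3):
            g=im[y,165:182,1];g2=im[y,268:284,1]; mid=110
            i=np.where(g>mid)[0][0]; j=np.where(g2>mid)[0][-1]
            e.append((165+i-(g[i]-mid)/(g[i]-g[i-1]), 268+j+(g2[j]-mid)/(g2[j]-g2[j+1]),y))
        e=np.array(e)
        A=plane(mm,e[:,[0,2]],.03);B=plane(mm,e[:,[1,2]],.03);C=plane(mm,P,.03)
        print('left',A[:,:2].round(4).tolist());print('right',B[:,1].round(4));print('line',C[:,:2].round(4).tolist())
# line in w2? left end/line distance via known length .38
print(np.linalg.norm(A.mean(0)-B.mean(0)),np.linalg.norm(A.mean(0)-C.mean(0)))
E
```

```text
L [ 0.00301356 -0.99999547  0.43021956  0.17075153] [0.42972662 0.13771013] [0.4307305  0.20271627]
R [ 0.0129915  -0.9999156   0.5408528   0.17086564] [0.5399893  0.13897068] [0.54171413 0.20392404]
T [0.9999498  0.01001808 0.47193244 0.2147654 ] [0.43985291 0.21447742] [0.52958938 0.21645578]
[0.48707053 0.18564189 0.35167119] [[-1.20288588e-05 -1.02889408e-01 -1.01343281e+00]
 [ 1.10390773e-03 -1.98152550e-01 -9.84714355e-01]]
left [[0.5243, 0.2145], [0.5129, 0.2145], [0.5016, 0.2147], [0.4902, 0.2152], [0.479, 0.2145], [0.4677, 0.2142], [0.4565, 0.2147], [0.4453, 0.2143]]
right [-0.1664 -0.1664 -0.1666 -0.1669 -0.1683 -0.1683 -0.1685 -0.1688]
line [[0.5348, 0.0401], [0.5272, 0.04], [0.5196, 0.0399], [0.512, 0.0397], [0.5044, 0.0395], [0.4969, 0.0393], [0.4893, 0.0393], [0.4818, 0.0392], [0.4743, 0.039], [0.4668, 0.0389], [0.4593, 0.0389], [0.4518, 0.0387], [0.4444, 0.0385]]
0.382129814621331 0.1753316077710057
```

The board is aligned with the tool to within a degree: axis (−0.012, 1), end at y=0.215, line at y≈0.0393 and 0.175 from the end, which is within the given range. Now I'll lower it to just above tail contact.

Emit:
send_rows:
  deltas:
    - {"dx": -0.001,"dy": 0.015,"dz": -0.03,"twist": 0.0}
    - {"dx": -0.001,"dy": 0.02,"dz": -0.04,"twist": 0.0}
    - {"dx": 0.0,"dy": 0.01,"dz": -0.035,"twist": 0.0}
    - {"dx": 0.0,"dy": 0.0,"dz": -0.018,"twist": 0.0}
    - {"dx": 0.0,"dy": 0.0,"dz": 0.0,"twist": 0.0}
    - {"dx": 0.0,"dy": 0.0,"dz": 0.0,"twist": 0.0}

```text
t: 6.05
tcp_pos: [0.4864, 0.1576, 0.0826]
tcp_rot: [[-0.013, 1.0, -0.001], [1.0, 0.013, -0.001], [-0.001, -0.001, -1.0]]
ft_force: [0.6, -0.6, -6.5]
grip_width: 0.496
grasp_force: 30.0
```

Emit:
send_rows:
  deltas:
    - {"dx": 0.0,"dy": 0.0,"dz": -0.003,"twist": 0.0}
    - {"dx": 0.0,"dy": 0.0,"dz": -0.003,"twist": 0.0}

```text
t: 6.25
tcp_pos: [0.4873, 0.1594, 0.0787]
tcp_rot: [[-0.013, 1.0, 0.003], [1.0, 0.013, 0.002], [0.002, 0.003, -1.0]]
ft_force: [-4.8, 4.0, 23.7]
grip_width: 0.496
grasp_force: 30.0
```

Emit:
send_rows:
  deltas:
    - {"dx": 0.0,"dy": 0.001,"dz": -0.003,"twist": 0.0}
    - {"dx": 0.0,"dy": 0.001,"dz": -0.002,"twist": 0.0}

```text
t: 6.45
tcp_pos: [0.4872, 0.1651, 0.075]
tcp_rot: [[-0.016, 1.0, 0.005], [1.0, 0.016, 0.007], [0.007, 0.005, -1.0]]
ft_force: [-5.9, 7.5, 22.7]
grip_width: 0.495
grasp_force: 30.0
```

Contact: 24 N upward, and the case is starting to turn. I'll keep going forward and down along the arc.

Emit:
send_rows:
  deltas:
    - {"dx": 0.0,"dy": 0.006,"dz": -0.002,"twist": 0.0}
    - {"dx": 0.0,"dy": 0.006,"dz": -0.003,"twist": 0.0}
    - {"dx": 0.0,"dy": 0.0,"dz": 0.0,"twist": 0.0}

```text
t: 6.75
tcp_pos: [0.487, 0.1752, 0.0684]
tcp_rot: [[-0.015, 1.0, 0.003], [1.0, 0.015, 0.004], [0.004, 0.003, -1.0]]
ft_force: [-2.9, 4.7, 7.4]
grip_width: 0.494
grasp_force: 30.0
```

```bash
python3 - <<'E'
from h import *
a,m=snap('wrist','w6.png');b,n=snap('scene','s6.png');c,_=snap('top','t6.png')
s=r.get_state();print(s['tcp_pos'],s['ft_force'],s['torque'])
im=np.hstack([cv2.resize(a[20:330,150:370],(426,600)),cv2.resize(b[190:290,200:262],(372,600),interpolation=2)])
cv2.imwrite('pics/v6.png',im[:,:,::-1])
E
```

```text
[0.48700911 0.17515341 0.06840936] [-3.913954    5.67703078  6.6121552 ] [ 0.6799807   0.65705348 -0.10411644]
```

View pics/v6.png

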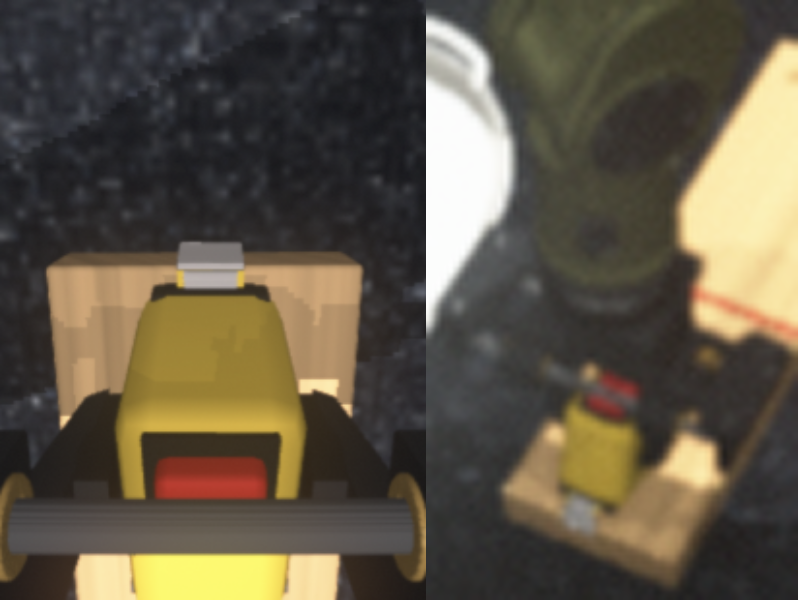

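The wrist crop (left) shows the case partly levelled, with its hook at crop (210,262) just at or beyond the board's end edge (row 258). The scene crop agrees. I'll continue along the arc.

Emit:
send_rows:
  deltas:
    - {"dx": 0.0,"dy": 0.005,"dz": -0.003,"twist": 0.0}
    - {"dx": 0.0,"dy": 0.005,"dz": -0.003,"twist": 0.0}
    - {"dx": 0.0,"dy": 0.004,"dz": -0.003,"twist": 0.0}
    - {"dx": 0.0,"dy": 0.0,"dz": 0.0,"twist": 0.0}

```text
t: 7.3
tcp_pos: [0.4868, 0.1861, 0.0579]
tcp_rot: [[-0.013, 1.0, 0.001], [1.0, 0.013, -0.001], [-0.001, 0.001, -1.0]]
ft_force: [-0.4, -0.3, 3.8]
grip_width: 0.497
grasp_force: 30.0
```

Emit:
send_rows:
  deltas:
    - {"dx": 0.0,"dy": 0.001,"dz": -0.003,"twist": 0.0}
    - {"dx": 0.0,"dy": 0.0,"dz": -0.003,"twist": 0.0}
    - {"dx": 0.0,"dy": 0.0,"dz": 0.0,"twist": 0.0}

```text
t: 7.6
tcp_pos: [0.4868, 0.1868, 0.055]
tcp_rot: [[-0.014, 1.0, 0.003], [1.0, 0.014, -0.002], [-0.002, 0.003, -1.0]]
ft_force: [-6.0, -3.4, 35.3]
grip_width: 0.493
grasp_force: 30.0
```

```bash
python3 - <<'E'
from h import *
a,m=snap('wrist','w7.png');b,n=snap('scene','s7.png')
s=r.get_state();print(s['tcp_pos'],s['ft_force'],s['torque'])
print('board end row at z.03',proj(m,[[.487,.215,.03],[.487,.2149+.004,.03],[.487,.2149+.0065,.018]]))
im=np.hstack([cv2.resize(a[0:310,150:370],(426,600)),cv2.resize(b[190:290,200:262],(372,600),interpolation=2)])
cv2.imwrite('pics/v7.png',im[:,:,::-1])
E
```

```text
[0.4868286  0.18681796 0.05498252] [-6.63851597 -3.62232608 35.98005555] [-0.79051709  1.43750181  0.00623326]
board end row at z.03 [[259.29983293 177.41840455]
 [259.38620907 171.38477403]
 [259.3209035  163.43381472]]
```

View pics/v7.png

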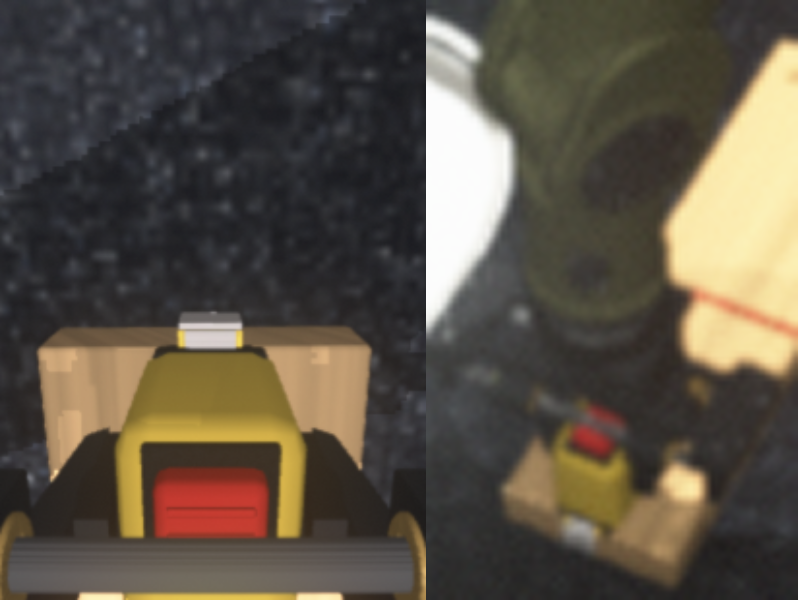

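The hook plate is now over the end: its lower edge at image row ~161 matches the projection of a level hook about 5 mm past the end face. The case is level at 35 N. I'll ease off and draw it back.

Emit:
send_rows:
  deltas:
    - {"dx": 0.0,"dy": 0.0,"dz": 0.003,"twist": 0.0}
    - {"dx": 0.0,"dy": -0.005,"dz": 0.0,"twist": 0.0}
    - {"dx": 0.0,"dy": -0.01,"dz": 0.0,"twist": 0.0}
    - {"dx": 0.0,"dy": -0.01,"dz": 0.0,"twist": 0.0}

```text
t: 8.1
tcp_pos: [0.4878, 0.167, 0.0552]
tcp_rot: [[-0.017, 1.0, 0.004], [1.0, 0.017, 0.008], [0.008, 0.004, -1.0]]
ft_force: [0.2, 6.9, 5.2]
grip_width: 0.497
grasp_force: 30.0
```

```bash
python3 - <<'E'
from h import *
a,m=snap('wrist','w8.png')
s=r.get_state();print(s['t'],s['tcp_pos'],s['ft_force'])
print(proj(m,[[.487,.215,.03],[.487,.2174,.035]]))
cv2.imwrite('pics/v8.png',cv2.resize(a[0:310,150:370],(426,600))[:,:,::-1])
E
```

```text
8.15 [0.48782111 0.16403128 0.05510247] [-0.0261029   3.66390026  5.47491115]
[[258.39571507 146.2018431 ]
 [258.498962   143.3498463 ]]
```

View pics/v8.png

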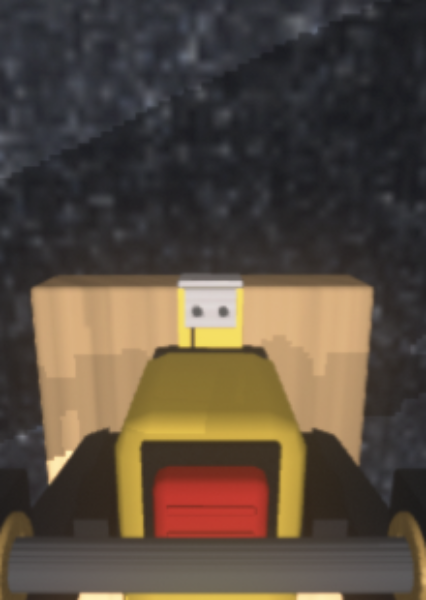

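The hook is caught on the end (crop (210,280)) and the blade is drawing out. I'll continue back to just short of the line.

Emit:
send_rows:
  deltas:
    - {"dx": 0.0,"dy": -0.015,"dz": 0.0,"twist": 0.0}
    - {"dx": 0.0,"dy": -0.02,"dz": 0.0,"twist": 0.0}
    - {"dx": 0.0,"dy": -0.02,"dz": 0.0,"twist": 0.0}
    - {"dx": 0.001,"dy": -0.02,"dz": 0.0,"twist": 0.0}
    - {"dx": 0.0,"dy": -0.02,"dz": 0.0,"twist": 0.0}
    - {"dx": 0.0,"dy": -0.02,"dz": 0.0,"twist": 0.0}
    - {"dx": 0.0,"dy": -0.015,"dz": 0.0,"twist": 0.0}
    - {"dx": 0.0,"dy": -0.005,"dz": 0.0,"twist": 0.0}
    - {"dx": 0.0,"dy": 0.0,"dz": 0.0,"twist": 0.0}
    - {"dx": 0.0,"dy": 0.0,"dz": 0.0,"twist": 0.0}

```text
t: 9.15
tcp_pos: [0.4893, 0.0288, 0.0551]
tcp_rot: [[-0.014, 1.0, 0.004], [1.0, 0.014, 0.003], [0.003, 0.004, -1.0]]
ft_force: [1.2, 3.2, 7.2]
grip_width: 0.495
grasp_force: 30.0
```

```bash
python3 - <<'E'
from h import *
a,m=snap('wrist','w9.png');t,mt=snap('top','t9.png')
s=r.get_state();print(s['t'],s['tcp_pos'],s['ft_force'],s['tcp_rot'][:,0])
rows=proj(m,[[.487,.0393,.03],[.487,.2149,.03]]);print(rows)
im=a.astype(int);g=im[:,:,0]-im[:,:,1]
for x in (205,215,222,228,296,304,312):
    c=g[60:260,x];i=c.argmax()+60;print(x,i,c.max(),plane(m,[[x,i]],.03)[0,:2])
for x in(250,258,266):print([(y,*im[y,x]) for y in range(150,200,2)])
E
```

```text
9.25 [0.48933574 0.02883822 0.0550761 ] [1.28553934 3.53874425 6.40898339] [-0.01451955  0.99989105  0.00266018]
[[ 255.08813865  203.99013994]
 [ 258.95099779 -130.76568654]]
205 202 90 [0.45459949 0.04025401]
215 202 89 [0.46107333 0.04033835]
222 67 40 [0.46733107 0.12166142]
228 64 39 [0.47076217 0.12329287]
296 200 55 [0.51338101 0.04235475]
304 202 89 [0.51864049 0.04104727]
312 201 90 [0.52378783 0.041793  ]
[(150, np.int64(172), np.int64(145), np.int64(73)), (152, np.int64(170), np.int64(143), np.int64(72)), (154, np.int64(164), np.int64(137), np.int64(70)), (156, np.int64(172), np.int64(145), np.int64(72)), (158, np.int64(172), np.int64(144), np.int64(72)), (160, np.int64(170), np.int64(142), np.int64(70)), (162, np.int64(169), np.int64(142), np.int64(71)), (164, np.int64(161), np.int64(136), np.int64(67)), (166, np.int64(168), np.int64(142), np.int64(70)), (168, np.int64(166), np.int64(140), np.int64(69)), (170, np.int64(169), np.int64(143), np.int64(70)), (172, np.int64(169), np.int64(142), np.int64(69)), (174, np.int64(167), np.int64(141), np.int64(69)), (176, np.int64(16
[... 2437 characters left out ...]
nt64(239), np.int64(214), np.int64(92)), (174, np.int64(239), np.int64(214), np.int64(93)), (176, np.int64(239), np.int64(214), np.int64(92)), (178, np.int64(233), np.int64(204), np.int64(88)), (180, np.int64(77), np.int64(62), np.int64(36)), (182, np.int64(103), np.int64(85), np.int64(41)), (184, np.int64(125), np.int64(104), np.int64(45)), (186, np.int64(126), np.int64(105), np.int64(46)), (188, np.int64(126), np.int64(105), np.int64(45)), (190, np.int64(127), np.int64(105), np.int64(45)), (192, np.int64(128), np.int64(106), np.int64(45)), (194, np.int64(129), np.int64(106), np.int64(45)), (196, np.int64(129), np.int64(107), np.int64(45)), (198, np.int64(129), np.int64(107), np.int64(45))]
```

Relative to the line (y≈0.041 in the wrist view), the case front is at y≈0.0575. It needs about 16.5 mm more.

Emit:
send_rows:
  deltas:
    - {"dx": 0.0,"dy": -0.008,"dz": 0.0,"twist": 0.0}
    - {"dx": 0.0,"dy": -0.0085,"dz": 0.0,"twist": 0.0}
    - {"dx": 0.0,"dy": 0.0,"dz": 0.0,"twist": 0.0}
    - {"dx": 0.0,"dy": 0.0,"dz": 0.0,"twist": 0.0}
    - {"dx": 0.0,"dy": 0.0,"dz": 0.0,"twist": 0.0}

```text
t: 9.75
tcp_pos: [0.4895, 0.0132, 0.0551]
tcp_rot: [[-0.016, 1.0, 0.005], [1.0, 0.016, 0.004], [0.004, 0.005, -1.0]]
ft_force: [0.9, 3.7, 6.0]
grip_width: 0.501
grasp_force: 30.0
```

```bash
cat > q.py <<'E'
from h import *
import sys
a,m=snap('wrist',sys.argv[1])
s=r.get_state();print(s['t'],s['tcp_pos'],s['ft_force'],s['tcp_rot'][:,0])
im=a.astype(int);g=im[:,:,0]-im[:,:,1]
for x in (200,207,214,304,312,320):
    c=g[150:270,x];i=c.argmax()+150;print(x,i,c.max(),plane(m,[[x,i]],.03)[0,:2])
for x in(250,258,266):
    d=np.diff(im[120:250,x,:].sum(1));i=d.argmin()+120.5;print(x,i,plane(m,[[x,i]],.035)[0,:2])
E
python3 q.py w10.png
```

```text
9.8 [0.48957191 0.01319354 0.05511259] [1.45827042 4.87942133 6.96196846] [-0.01557736  0.9998713   0.00383775]
200 179 108 [0.45229128 0.03991809]
207 178 107 [0.45674069 0.04062911]
214 178 105 [0.46115861 0.04068755]
304 180 91 [0.51800726 0.04015379]
312 178 92 [0.52299434 0.0415312 ]
320 177 98 [0.52801767 0.04225429]
250 227.5 [0.48416985 0.00929233]
258 178.5 [0.48885984 0.04205488]
266 178.5 [0.49375812 0.04212161]
```

The front is at y=0.042 and the line at 0.041, so it's level within about 1 mm. Now I'll release, rise and look again.

Emit:
send_rows:
  deltas:
    - {"dx": 0.0,"dy": 0.0,"dz": 0.0,"twist": 0.0}
    - {"dx": 0.0,"dy": 0.0,"dz": 0.0,"twist": 0.0}
    - {"dx": 0.0,"dy": 0.0,"dz": 0.0,"twist": 0.0}
    - {"dx": 0.0,"dy": 0.0,"dz": 0.0,"twist": 0.0}
    - {"dx": 0.0,"dy": 0.0,"dz": 0.0,"twist": 0.0}
    - {"dx": 0.0,"dy": 0.0,"dz": 0.0,"twist": 0.0}
  gripper: 0

```text
t: 10.4
tcp_pos: [0.4872, 0.0111, 0.0547]
tcp_rot: [[-0.014, 1.0, -0.0], [1.0, 0.014, -0.0], [-0.0, -0.0, -1.0]]
ft_force: [-0.0, -0.0, -0.5]
grip_width: 0.992
grasp_force: 0.0
```

Emit:
send_rows:
  deltas:
    - {"dx": 0.0,"dy": 0.0,"dz": 0.02,"twist": 0.0}
    - {"dx": 0.0,"dy": 0.0,"dz": 0.04,"twist": 0.0}
    - {"dx": 0.0,"dy": 0.0,"dz": 0.04,"twist": 0.0}
    - {"dx": 0.0,"dy": 0.0,"dz": 0.04,"twist": 0.0}
    - {"dx": 0.0,"dy": 0.0,"dz": 0.0,"twist": 0.0}
    - {"dx": 0.0,"dy": 0.0,"dz": 0.0,"twist": 0.0}

```text
t: 11.0
tcp_pos: [0.4876, 0.0109, 0.1952]
tcp_rot: [[-0.014, 1.0, 0.002], [1.0, 0.014, -0.0], [-0.0, 0.002, -1.0]]
ft_force: [-0.5, -0.0, 0.3]
grip_width: 1.002
grasp_force: 0.0
```

```bash
python3 q.py w11.png; python3 - <<'E'
from h import *
m=r.camera_model('wrist');b=cv2.imread('pics/w11.png');h=cv2.cvtColor(b,cv2.COLOR_BGR2HSV)
rd=cv2.inRange(h,(0,140,60),(6,255,255))|cv2.inRange(h,(172,140,60),(180,255,255))
for ct in cv2.findContours(rd,0,2)[0]:
    if cv2.contourArea(ct)>150: print(cv2.minAreaRect(ct),plane(m,cv2.boxPoints(cv2.minAreaRect(ct)),.104)[:,:2].tolist())
E
```

```text
11.05 [0.48677878 0.01077127 0.19421958] [-0.5990012  -0.48587687 -1.17275583] [-1.39325642e-02  9.99902766e-01 -5.85291055e-04]
200 185 7 [ 0.42059008 -0.00784105]
207 201 9 [ 0.42790693 -0.02731574]
214 156 41 [0.43783763 0.026194  ]
304 194 42 [ 0.54120281 -0.01726144]
312 180 9 [ 5.49399977e-01 -2.51644188e-04]
320 198 8 [ 0.56027362 -0.02195933]
250 157.5 [0.47826066 0.02592822]
258 142.5 [0.48686769 0.04254326]
266 142.5 [0.49555306 0.04265475]
((260.0, 178.0), (26.0, 26.0), 90.0) [[0.4765322632569377, 0.032575082814372984], [0.49881561313034406, 0.03287409869857611], [0.4994709696888423, 0.00950629091881558], [0.47657258503967703, 0.009197347650138701]]
```

View pics/w11.png

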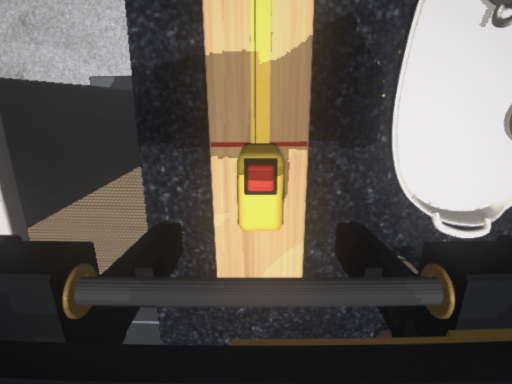

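The tape stands straight along the board with its front (row 143) at the red line (row 144). The button is at (260,178), i.e. world (0.488, 0.021), as expected. I'll close the fingers and press it.

Emit:
send_rows:
  deltas:
    - {"dx": 0.001,"dy": 0.01,"dz": -0.01,"twist": 0.0}
    - {"dx": 0.0,"dy": 0.0,"dz": -0.02,"twist": 0.0}
    - {"dx": 0.0,"dy": 0.0,"dz": -0.02,"twist": 0.0}
    - {"dx": 0.0,"dy": 0.0,"dz": -0.015,"twist": 0.0}
    - {"dx": 0.0,"dy": 0.0,"dz": 0.0,"twist": 0.0}
    - {"dx": 0.0,"dy": 0.0,"dz": 0.0,"twist": 0.0}
    - {"dx": 0.0,"dy": 0.0,"dz": 0.0,"twist": 0.0}
    - {"dx": 0.0,"dy": 0.0,"dz": 0.0,"twist": 0.0}
    - {"dx": 0.0,"dy": 0.0,"dz": 0.0,"twist": 0.0}
    - {"dx": 0.0,"dy": 0.0,"dz": 0.0,"twist": 0.0}
  gripper: 255

```text
t: 12.05
tcp_pos: [0.4885, 0.0212, 0.1301]
tcp_rot: [[-0.014, 1.0, 0.001], [1.0, 0.014, 0.0], [0.0, 0.001, -1.0]]
ft_force: [-0.4, 0.3, 0.9]
grip_width: 0.119
grasp_force: 0.0
```

Emit:
send_rows:
  deltas:
    - {"dx": 0.0,"dy": 0.0,"dz": -0.01,"twist": 0.0}
    - {"dx": 0.0,"dy": 0.0,"dz": -0.008,"twist": 0.0}
    - {"dx": 0.0,"dy": 0.0,"dz": -0.006,"twist": 0.0}
    - {"dx": 0.0,"dy": 0.0,"dz": -0.003,"twist": 0.0}
    - {"dx": 0.0,"dy": 0.0,"dz": 0.0,"twist": 0.0}

```text
t: 12.55
tcp_pos: [0.488, 0.0213, 0.1022]
tcp_rot: [[-0.015, 1.0, -0.001], [1.0, 0.015, -0.0], [-0.0, -0.001, -1.0]]
ft_force: [-0.2, 0.1, -0.6]
grip_width: 0.006
grasp_force: 0.0
```

Emit:
send_rows:
  deltas:
    - {"dx": 0.0,"dy": 0.0,"dz": -0.002,"twist": 0.0}
    - {"dx": 0.0,"dy": 0.0,"dz": 0.0,"twist": 0.0}

```text
t: 12.75
tcp_pos: [0.4883, 0.0213, 0.1007]
tcp_rot: [[-0.014, 1.0, 0.0], [1.0, 0.014, 0.0], [0.0, 0.0, -1.0]]
ft_force: [0.3, 0.5, 0.5]
grip_width: 0.004
grasp_force: 0.0
```

Emit:
send_rows:
  deltas:
    - {"dx": 0.0,"dy": 0.0,"dz": -0.002,"twist": 0.0}
    - {"dx": 0.0,"dy": 0.0,"dz": 0.0,"twist": 0.0}

```text
t: 12.95
tcp_pos: [0.4885, 0.0213, 0.0992]
tcp_rot: [[-0.014, 1.0, 0.001], [1.0, 0.014, -0.0], [-0.0, 0.001, -1.0]]
ft_force: [-1.4, 0.6, 5.4]
grip_width: 0.004
grasp_force: 3.1
```

Emit:
send_rows:
  deltas:
    - {"dx": 0.0,"dy": 0.0,"dz": -0.002,"twist": 0.0}
    - {"dx": 0.0,"dy": 0.0,"dz": 0.0,"twist": 0.0}

```text
t: 13.15
tcp_pos: [0.4885, 0.0213, 0.0988]
tcp_rot: [[-0.015, 1.0, 0.002], [1.0, 0.015, -0.001], [-0.001, 0.002, -1.0]]
ft_force: [-4.8, -0.4, 24.8]
grip_width: 0.006
grasp_force: 12.5
```

Firm stop with 25 N at z=0.0988, the pressed-home height. I'll hold briefly, rise clear and verify.

Emit:
send_rows:
  deltas:
    - {"dx": 0.0,"dy": 0.0,"dz": 0.0,"twist": 0.0}
    - {"dx": 0.0,"dy": 0.0,"dz": 0.0,"twist": 0.0}
    - {"dx": 0.0,"dy": 0.0,"dz": 0.005,"twist": 0.0}
    - {"dx": 0.0,"dy": 0.0,"dz": 0.03,"twist": 0.0}
    - {"dx": 0.0,"dy": -0.01,"dz": 0.03,"twist": 0.0}
    - {"dx": 0.0,"dy": 0.0,"dz": 0.03,"twist": 0.0}
    - {"dx": 0.0,"dy": 0.0,"dz": 0.0,"twist": 0.0}
    - {"dx": 0.0,"dy": 0.0,"dz": 0.0,"twist": 0.0}
    - {"dx": 0.0,"dy": 0.0,"dz": 0.0,"twist": 0.0}

```text
t: 14.05
tcp_pos: [0.4876, 0.0111, 0.1908]
tcp_rot: [[-0.014, 1.0, -0.002], [1.0, 0.014, -0.0], [-0.0, -0.002, -1.0]]
ft_force: [-0.3, -0.3, -0.0]
grip_width: 0.007
grasp_force: 0.0
```

```bash
python3 q.py w12.png; python3 - <<'E'
from h import *
t,m=snap('top','t12.png')
h=cv2.cvtColor(cv2.imread('pics/w12.png'),cv2.COLOR_BGR2HSV)
rd=cv2.inRange(h,(0,140,60),(6,255,255))|cv2.inRange(h,(172,140,60),(180,255,255))
mm=r.camera_model('wrist')
for ct in cv2.findContours(rd,0,2)[0]:
    if cv2.contourArea(ct)>100: print(cv2.minAreaRect(ct))
print(proj(mm,[[.488,.0335,.104],[.488,.0335,.099],[.488,.0095,.104],[.488,.0095,.099],[.489,.041,.03]]))
g=t.astype(int)[:,:,0]-t.astype(int)[:,:,1]
print(g[205:222,214:226].mean(0).round())
E
```

```text
14.1 [0.48754556 0.01110564 0.19066301] [ 0.21219956  0.10323952 -0.53128706] [-1.44904777e-02  9.99894959e-01 -3.12092214e-04]
200 179 6 [0.42132741 0.00057609]
207 159 8 [0.43013589 0.02364093]
214 160 41 [0.4378703  0.02261533]
304 220 43 [ 0.54191416 -0.04786841]
312 181 8 [5.48082361e-01 2.51564793e-05]
320 150 7 [0.5545006  0.03542367]
250 222.5 [ 0.47830044 -0.04974021]
258 143.5 [0.48639188 0.04222888]
266 222.5 [ 0.4969313  -0.04946931]
((260.0, 178.5), (25.0, 26.0), 90.0)
[[259.64934187 165.58076303]
 [259.63714495 164.33047738]
 [259.22651989 192.62257987]
 [259.22280586 190.88765294]
 [260.52966285 144.21638644]]
[3. 3. 3. 3. 3. 3. 4. 3. 3. 3. 3. 2.]
```

The case hasn't moved: front at y=0.0422, line ≈0.041. The button is at pressed height and the robot is clear, so I'm handing in.

```bash
python3 -c "
from plant import r
print(r.job_done())"
```

```text
the job is handed in; nothing more can be done
None
```

I handed the job in at about 14 s: the tape is hooked over the board's left end and standing straight along it, its front measured about 1–2 mm from the red line, and the lock pressed to its firm stop; no verdict came back.

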